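Size a tube in the adapter rack

ROBOT

A 7-joint arm with a two-finger parallel gripper is mounted at the origin on a cart in front of the work surface, level with it; the furniture and walls round the work are solid. World frame = base frame: x ahead of the robot, y to its left, z up, the work surface at z = 0. Lengths are in m, angles in rad, forces in N, time in s.
With the tool pointing down it reaches from about 0.425 to 0.925 m from the base axis. Payload 6.8 kg.
Tool frame: the origin (TCP) lies at the very end of the fingers, on their centre line; the grasp point (between the pads) lies 19 mm behind it; z points along the fingers, y is the line along which they close (so a half turn about z gives the same grasp; the last joint's range is limited). The gripper opens to 85 mm and grips with 20 to 120 N. Pads are 22 mm wide; open, the fingers measure 114 mm over their backs; the gripper's body (76 mm by 85 mm) begins 54 mm behind the grasp point. The pads swing forward as they close: fully open they stand 13 mm farther back than shut.
Start: joints at [-1.412, 0.477, 0.022, 1.555, -0.011, 1.109, -0.083], TCP at [0.178, 0.651, 0.231] pointing down, gripper open.
Joint ranges: [-2.96, 2.96], [-0.34, 2.1], [-1.41, 1.46], [0.24, 2.44], [-1.37, 4.51], [0.17, 1.92], [-2.96, 2.96]. Speed limits (rad/s): [2.39, 2.39, 3.14, 3.14, 3.14, 3.14, 3.14].

INTERFACE

Orientations are given as a unit quaternion [w, x, y, z].
In Python, from station import bot gives the robot as it stands. The module is installed in compiled form; this text tells all that it offers.
- The arm moves only by the shell command python3 -m jog 'ROWS' [OPENING] [FORCE]. ROWS is JSON, a list of rows, each a list of 4 numbers: the shift along the tool's x, y, z in cm, then the turn about the tool's z in rad. In form: [[x, y, z, spin], ...]. A call has 1 to 20 rows; each row is the pose to reach, as a shift and turn from the pose commanded when the call began, along the tool's axes at that moment; what a row does not reach only later rows make up. A row lasts 1/12 s, in which the tool goes at most 41.7 mm and 7.16 degrees, less where a joint would pass 70% of its speed; a pose out of reach is approached as far as the arm can. A call with a gripper value outside its range is refused whole. OPENING is the closure, from -1 (fully open) to 1 (shut), set as the call begins (- or left out, the last holds). The fingers move at their own pace and stop on an object; FORCE is the grip in N (left out, the last holds). Time passes only in rows, so rows that repeat a pose let the fingers close. It gives the time, the measured TCP pose, the force, the opening and the grip force at its end, in the units of the state.
- bot.get_obs(): the state, without advancing time (a new reading comes with each control period).
- bot.read_camera(name): name is "scene" or "side" or "wrist"; returns a dict with "pixels" (420x560x3 uint8, red, green, blue), "depth" (420x560 float32, m along the optical axis (not along the pixel's ray), 0 where there is no reading), "fovy" (degrees; the focal length in pixels is half the picture's height over the tangent of half this angle, whatever the lens; pixels are square), "cx", "cy" (the principal point, pixels), "pose" (4x4, takes a point from camera to world coordinates). Camera axes: x right, y down, z forward; pixel columns grow to the right and rows downward; lengths in m; the calibration is good to about 2 mm. The wrist camera is an equidistant fisheye: a pixel r from the principal point sees the ray r / f radians off the axis. A picture is of the moment at which its call begins.
- bot.hand_in(): hands the job in; it is judged then, once.
The state is a dict: "t": time; "q": joint angles; "joint_vel": joint speeds; "joint_torque": joint torques, N m; "eef_pos": TCP position; "tool_rot": TCP orientation; "contact_force": force on the tool from outside, world axes, zero at the start; "torque": the same for the moment, N m; "gripper_width": opening from 0.0 (shut) to 1.0 (fully open); "grasp_force": force on a finger pad.
Only numpy, scipy, OpenCV 4.12 (cv2) and the standard library are available. Lean on these libraries where they do the work, as an engineer would, in place of code of your own. Each camera call takes 0.05 s, during which the arm holds its last target. There are 200 camera calls.

TASK

Find the ring adapter that fits the capped glass tube standing by itself in the single white foot, so that it will stand centred under the sampling needle: starting with the widest ring of the rack, let the tube down through one ring after the next narrower one until one stops it, pressing only lightly on that ring for a moment, for it is glass. Then stand it fully down on the rack's floor in the ring just before, the tightest that takes it, and let go. Keep the tube upright, always set it down, never drop it, and leave the two other tubes and the things round about as they are.

Things in the scene. Friction and masses are not known exactly. Their poses are not given: they have to be found in the camera images.
- adapter_rack: metal rack fixed to the bench, 60 x 172 mm, 50 mm tall: floor plate (top 10 mm above the bench), end posts, two rails carrying four steel rings in a row along its y axis, 34 mm apart, bores shrinking from the +y end to the -y end (19, 16, 13, 10 mm), 24 mm free below them. A tube fully down has its foot on the floor plate. Origin: centre of its underside, at bench height
- ring_1 (a point): centre of the mouth (top face) of adapter ring 1 of 4, counted from the widest; plain round bore 19 mm right through, no lead-in, ring 30 mm across and 16 mm tall, its top face 50 mm above the bench
- ring_2 (a point): centre of the mouth (top face) of adapter ring 2 of 4, counted from the widest; plain round bore 16 mm right through, no lead-in, ring 30 mm across and 16 mm tall, its top face 50 mm above the bench
- ring_3 (a point): centre of the mouth (top face) of adapter ring 3 of 4, counted from the widest; plain round bore 13 mm right through, no lead-in, ring 30 mm across and 16 mm tall, its top face 50 mm above the bench
- ring_4 (a point): centre of the mouth (top face) of adapter ring 4 of 4, counted from the widest; plain round bore 10 mm right through, no lead-in, ring 30 mm across and 16 mm tall, its top face 50 mm above the bench
- tube_foot: single white plastic foot fixed to the bench, 46 x 46 x 30 mm, with one 23 mm hole, in which the tube to be sized stands with its foot 6 mm above the bench. Origin: centre of its underside
- pair_stand: white plastic stand for two, 46 x 100 x 30 mm, fixed to the bench, with two 23 mm holes 52 mm apart along its y axis, in which the two other tubes stand. Origin: centre of its underside
- tube_a: one of three upright capped glass tubes, 125 mm tall, about 30 g. Top 30 mm: grey cap, 20 mm across on all three. Below it straight glass 95 mm long, flat foot, edge broken 1 mm. The glass is 18, 15 or 12 mm across, one tube of each; which tube has which is not told, and which one stands in the single foot changes. Origin: centre of the foot's underside; z up the tube
- tube_b: one of three upright capped glass tubes, 125 mm tall, about 30 g. Top 30 mm: grey cap, 20 mm across on all three. Below it straight glass 95 mm long, flat foot, edge broken 1 mm. The glass is 18, 15 or 12 mm across, one tube of each; which tube has which is not told, and which one stands in the single foot changes. Origin: centre of the foot's underside; z up the tube
- tube_c: one of three upright capped glass tubes, 125 mm tall, about 30 g. Top 30 mm: grey cap, 20 mm across on all three. Below it straight glass 95 mm long, flat foot, edge broken 1 mm. The glass is 18, 15 or 12 mm across, one tube of each; which tube has which is not told, and which one stands in the single foot changes. Origin: centre of the foot's underside; z up the tube
- timer: white bench timer lying near the work, 52 x 66 x 20 mm, not to be disturbed. Origin: centre of its underside
- marker: marker pen lying near the work, 121 mm long, not to be disturbed. Origin: centre of its underside
- vial: small capped amber vial standing near the work, 15 mm across, 44 mm tall, not to be disturbed. Origin: centre of its underside
Mind the look-alikes: they are no part of the job. What is shaped like the tube_c but purple is not meant.

How it is judged:
By the outcome, as a careful person would: the job done as asked, in the order asked, and still so for the second after the job is handed in, with the robot touching nothing.
It also fails if it takes over 67 s, if anything falls off the work surface, if the arm or the gripper's body presses on something with over 40 N, if the wrist force passes 120 N, or if a joint passes its speed limit or range.

## Working session

There is one attempt and no reset: what is moved stays moved. The work goes in short steps, Python scripts to look and compute and a shell command to move; the robot and the scene stay as the last step left them, time stands still between calls to the robot, and variables do not carry over. Pictures are saved under pics/ and viewed, at most 10 in all, crops included, and the job is handed in when it is done.

```bash
mkdir -p pics
cat > h.py <<'E'
import numpy as np,cv2
from station import bot
def cam(n):
    c=bot.read_camera(n); c['f']=210/np.tan(np.radians(c['fovy'])/2); return c
def cloud(c):
    d=c['depth']; v,u=np.mgrid[:420,:560]; f=c['f']
    P=np.stack([(u-c['cx'])/f*d,(v-c['cy'])/f*d,d],-1)
    return P@c['pose'][:3,:3].T+c['pose'][:3,3]
def save(n,im): cv2.imwrite('pics/'+n+'.png',im[...,::-1])
E
python3 - <<'E'
from h import *
a=cam('scene');b=cam('side')
for n,c in (('scene',a),('side',b)):
    save(n,cv2.resize(c['pixels'],(784,588))); np.savez(n,**{k:c[k] for k in c}); print(n,c['f'],c['cx'],c['cy'],c['pose'].round(3).tolist())
o=bot.get_obs();print(o)
E
```

```text
scene 414.3660392022233 283.08837196436104 210.7931274728954 [[0.665, -0.355, 0.658, 0.007], [-0.747, -0.319, 0.583, -0.496], [0.003, -0.879, -0.477, 0.482], [0.0, 0.0, 0.0, 1.0]]
side 510.0324785634016 284.19600291899656 208.06263730364697 [[-0.996, -0.004, 0.086, 0.478], [-0.081, 0.365, -0.927, 0.951], [-0.028, -0.931, -0.364, 0.442], [0.0, 0.0, 0.0, 1.0]]
{'t': 0.1, 'q': array([-1.4121152 ,  0.47776649,  0.02233453,  1.55636822, -0.01149489,
        1.1093049 , -0.08307162]), 'joint_vel': array([ 0.00098747, -0.00159018, -0.00052239, -0.00231797,  0.00077097,
       -0.00109369,  0.00171098]), 'joint_torque': array([ 4.01421436e-03, -5.97758174e+01,  1.61350630e+00, -2.81955510e+01,
        1.28796342e-02,  4.92248786e-03,  1.80500956e-05]), 'eef_pos': array([0.17781285, 0.65059048, 0.23038329]), 'tool_rot': array([-5.06262982e-05,  1.32966680e-01,  9.91120136e-01, -8.57933058e-04]), 'contact_force': array([-0.68665123,  0.32647375,  0.92977534]), 'torque': array([ 0.01656612,  0.05666352, -0.01016961]), 'grasp_force': 0.0, 'gripper_width': 0.995002012700528}
```

View pics/scene.png

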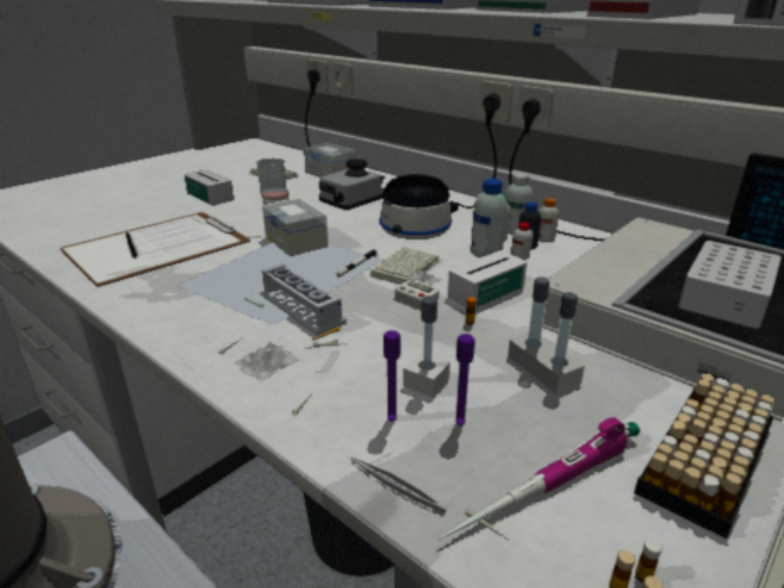

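View pics/side.png

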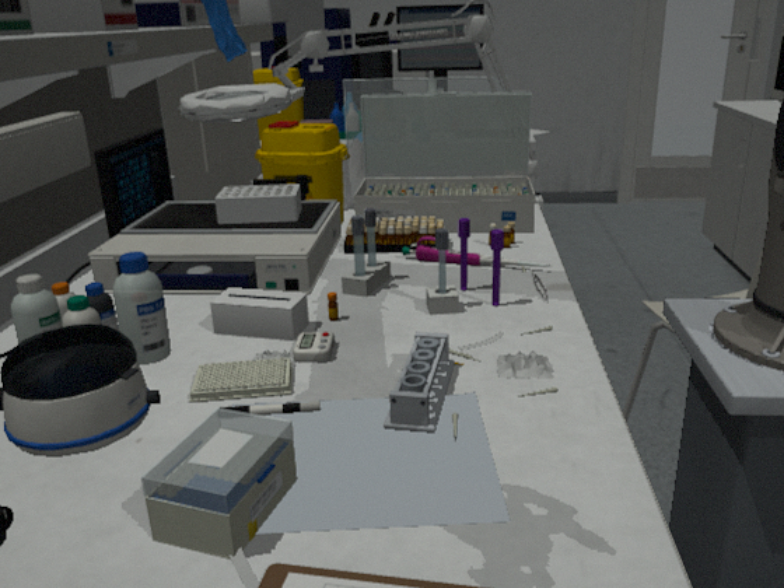

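The scene view shows the target tube at about (428,300), with the single foot at (427,377). The rack is at (302,295), the pair stand at (545,360), and purple look-alikes are at (392,375) and (463,380). The side view agrees: rack (420,380), tube (442,265). Next I'll measure positions from depth.

Run:
```python
from h import *
C={}
for n in('scene','side'):
    c=dict(np.load(n+'.npz'));P=cloud(c);C[n]=(c,P)
    def box(u0,v0,u1,v1,zlo,zhi):
        s=P[int(v0/1.4):int(v1/1.4),int(u0/1.4):int(u1/1.4)].reshape(-1,3);d=s[(s[:,2]>zlo)&(s[:,2]<zhi)]
        return d
    B={'scene':dict(cap=(418,290,440,325),t1=(530,275,552,305),t2=(558,290,580,320),p1=(380,328,402,425),p2=(454,332,475,425),vial=(464,295,478,328),timer=(392,275,440,308),rack=(260,255,345,335),foot=(400,350,452,400)),
       'side':dict(cap=(434,225,450,252),t1=(350,215,368,248),t2=(363,207,378,238),p1=(488,228,505,305),p2=(456,216,472,290),vial=(326,290,340,322),timer=(290,328,336,362),rack=(385,330,455,425),foot=(424,288,460,312))}[n]
    for k,b in B.items():
        z=dict(cap=(.095,.14),t1=(.1,.14),t2=(.1,.14),p1=(.01,.14),p2=(.01,.14),rack=(.045,.056),foot=(.025,.035)).get(k,(.008,.06))
        d=box(*b,*z)
        d=d[np.abs(d-np.median(d,0)).max(1)<.12] if len(d) else d
        print(n,k,len(d),np.median(d,0).round(4),np.percentile(d,3,0).round(3),np.percentile(d,97,0).round(3)) if len(d) else print(n,k,0)
    d=box(*B['rack'],.046,.056); print(cv2.minAreaRect(d[:,:2].astype('f4')*1000))
# top-down rack map
res=[]
rows=[]
for n,(c,P) in C.items():
    q=P.reshape(-1,3);col=c['pixels'].reshape(-1,3)
    im=np.zeros((600,400,3),'u1')
    m=(q[:,0]>.4)&(q[:,0]<.8)&(q[:,1]>-.2)&(q[:,1]<.4)&(q[:,2]>.01)&(q[:,2]<.15)
    k=q[m];im[((.4-k[:,1])*1000).astype(int).clip(0,599),((k[:,0]-.4)*1000).astype(int)]=cv2.applyColorMap((k[:,2]/.15*255).astype('u1')[:,None],2)[:,0]
    res.append(im)
save('map',np.hstack(res))
```

```text
scene cap 224 [ 0.5031 -0.1104  0.1219] [ 0.499 -0.116  0.1  ] [ 0.514 -0.099  0.134]
scene t1 204 [ 0.6439 -0.1875  0.1217] [ 0.64  -0.194  0.102] [ 0.656 -0.177  0.134]
scene t2 220 [ 0.6285 -0.2345  0.1226] [ 0.625 -0.241  0.104] [ 0.641 -0.225  0.134]
scene p1 535 [ 0.4194 -0.1235  0.0906] [ 0.414 -0.129  0.016] [ 0.429 -0.115  0.128]
scene p2 539 [ 0.47   -0.1899  0.0892] [ 0.465 -0.197  0.015] [ 0.478 -0.181  0.128]
scene vial 159 [ 0.6745 -0.0583  0.0266] [ 0.669 -0.066  0.01 ] [ 0.718 -0.018  0.047]
scene timer 488 [0.6888 0.0683 0.0195] [0.658 0.028 0.009] [0.745 0.122 0.023]
scene rack 652 [0.5227 0.1648 0.0499] [0.501 0.092 0.046] [0.548 0.253 0.054]
scene foot 398 [ 0.5032 -0.11    0.032 ] [ 0.484 -0.129  0.026] [ 0.532 -0.083  0.034]
((526.116455078125, 174.82025146484375), (170.9523162841797, 42.97848129272461), 83.28809356689453)
side cap 154 [ 0.5049 -0.0988  0.1157] [ 0.496 -0.11   0.097] [ 0.516 -0.094  0.129]
side t1 130 [ 0.6453 -0.1766  0.1171] [ 0.638 -0.226  0.102] [ 0.657 -0.172  0.129]
side t2 125 [ 0.6319 -0.224   0.1162] [ 0.623 -0.236  0.101] [ 0.642 -0.18   0.129]
side p1 329 [ 0.421  -0.1139  0.0804] [ 0.412 -0.12   0.016] [ 0.429 -0.108  0.123]
side p2 288 [ 0.472  -0.1816  0.0813] [ 0.463 -0.187  0.014] [ 0.481 -0.175  0.123]
side vial 109 [ 0.6725 -0.0529  0.0271] [ 0.667 -0.061  0.009] [ 0.68  -0.048  0.042]
side timer 489 [0.6812 0.0685 0.016 ] [0.656 0.019 0.009] [0.72  0.092 0.019]
side rack 611 [0.5248 0.1874 0.0473] [0.505 0.097 0.045] [0.548 0.259 0.049]
side foot 169 [ 0.5068 -0.0988  0.0279] [ 0.483 -0.123  0.025] [ 0.528 -0.079  0.033]
((524.9482421875, 177.56893920898438), (170.251953125, 43.15501022338867), 83.5618896484375)
```

View pics/map.png

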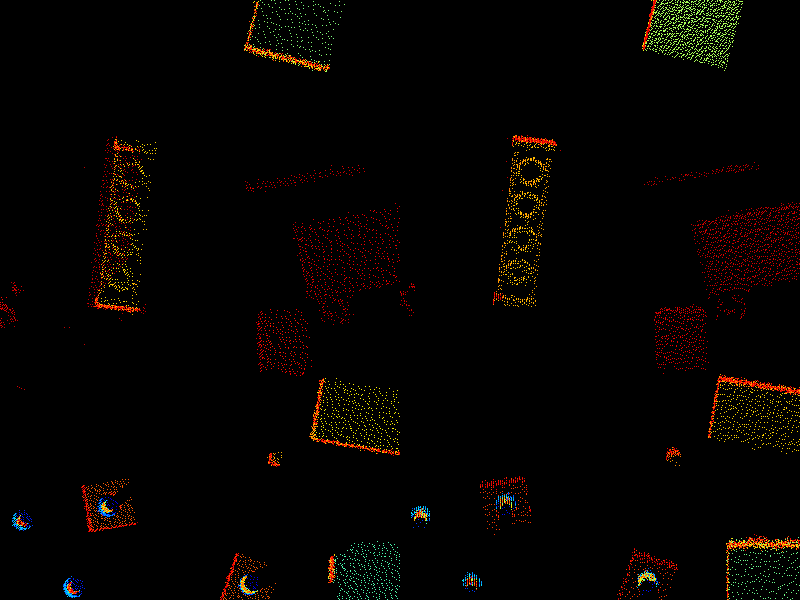

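The map shows the rack near (0.525, 0.176), long axis about 83.4° from x, with the widest ring at +y. Next I'll fit circles to the caps, measure the glass widths and fit the rack pose in both cameras.

```bash
cat >> h.py <<'E'
from scipy.optimize import least_squares
def circ(d,r,g):
    s=least_squares(lambda p:np.hypot(*(d[:,:2]-p).T)-r,g,loss='soft_l1',f_scale=.001); return s.x
def cap(c,g,z0,z1,r=.010):
    """centre of the cap between heights z0,z1 near guess g"""
    P=cloud(c).reshape(-1,3)
    d=P[(np.hypot(*(P[:,:2]-g).T)<.02)&(P[:,2]>z0)&(P[:,2]<z1)]
    return circ(d,r,g),len(d),P[(np.hypot(*(P[:,:2]-g).T)<.009),2].max()
def proj(c,X):
    q=(np.asarray(X)-c['pose'][:3,3])@c['pose'][:3,:3]
    return np.stack([c['f']*q[...,0]/q[...,2]+c['cx'],c['f']*q[...,1]/q[...,2]+c['cy']],-1)
RT=np.array([[x,y] for x in np.arange(-30,31) for y in np.arange(-86,87)])*.001
def rack(c,g=(.5255,.176,np.radians(83.4-90))):
    """fit rack x,y,yaw by top surface points: rings' annuli"""
    P=cloud(c).reshape(-1,3)
    d=P[(np.abs(P[:,0]-g[0])<.06)&(np.abs(P[:,1]-g[1])<.11)&(P[:,2]>.043)&(P[:,2]<.056)]
    hole=P[(np.abs(P[:,0]-g[0])<.06)&(np.abs(P[:,1]-g[1])<.11)&(P[:,2]>.0)&(P[:,2]<.04)]
    return d,hole
E
python3 - <<'E'
from h import *
for n in('scene','side'):
    c=dict(np.load(n+'.npz'))
    for g in((.506,-.106),(.646,-.184),(.632,-.231)): 
        x,k,zt=cap(c,np.array(g),.106,.126); print(n,x.round(4),k,zt.round(4))
    # tube crops enlarged
    u,v=proj(c,[.506,-.106,.07]).astype(int)
    im=c['pixels']
    ws=[]
    for zz in (.06,.07,.08,.115,.12):
        for g in((.506,-.106),(.646,-.184),(.632,-.231)):
            a,b=proj(c,[*g,zz]).round().astype(int)
            depth=c['depth'][b,a-12:a+13]; m=abs(depth-depth[12])<.03
            ws.append(m.sum())
    print(np.array(ws).reshape(5,3).T)
    a,b=proj(c,[.525,.176,.05]).astype(int); r=cv2.resize(im[b-45:b+45,a-50:a+50],(400,360),interpolation=3)
    a,b=proj(c,[.56,-.15,.07]).astype(int); t=cv2.resize(im[b-60:b+60,a-66:a+67],(400,360),interpolation=3)
    save('crop_'+n,np.hstack([r,t]))
E
```

```text
scene [ 0.5092 -0.1058] 120 0.1348
scene [ 0.6511 -0.1839] 106 0.1347
scene [ 0.6359 -0.2316] 115 0.1352
[[ 6  6  7 12 12]
 [10 10 10 11 12]
 [ 8  1  9 12 13]]
side [ 0.506  -0.1059] 88 0.1293
side [ 0.6477 -0.1835] 73 0.1295
side [ 0.6323 -0.2317] 67 0.1293
[[ 6  6  6 10 10]
 [ 8  8  7  9  9]
 [ 6  7  6  7  9]]
```

View pics/crop_side.png

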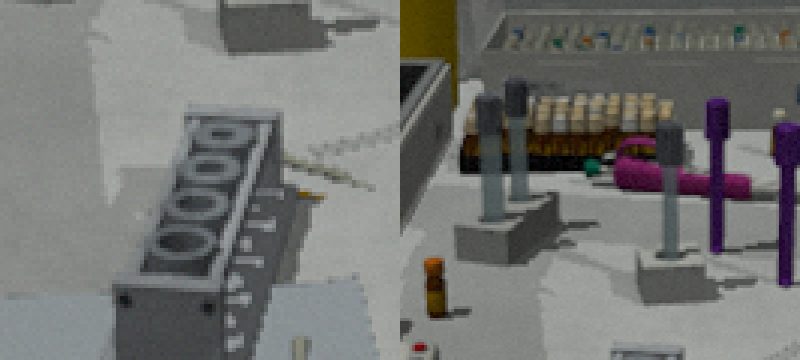

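The target's glass is about 6 px wide against a 10 px cap, so it is the 12 mm tube. I expect rings 1–3 to take it and ring 4 to stop it. I'll move over the rack for a wrist view.

```bash
python3 -m jog '[[-46,-36.6,0,0],[-46,-36.6,0,0],[-46,-36.6,0,0],[-46,-36.6,0,0],[-46,-36.6,0,0],[-46,-36.6,0,0],[-46,-36.6,0,0],[-46,-36.6,0,0],[-46,-36.6,0,0],[-46,-36.6,0,0],[-46,-36.6,0,0],[-46,-36.6,0,0],[-46,-36.6,0,0],[-46,-36.6,0,0],[-46,-36.6,0,0],[-46,-36.6,0,0],[-46,-36.6,0,0],[-46,-36.6,0,0]]'
python3 - <<'E'
from h import *
c=bot.read_camera('wrist'); o=bot.get_obs(); c['obs_p']=o['eef_pos'];c['obs_r']=o['tool_rot']; np.savez('w1',**c)
print(c['fovy'],c['cx'],c['cy'],c['pose'].round(4).tolist(),o['eef_pos'],o['tool_rot'],(c['depth']>0).mean())
save('w1',c['pixels'])
E
```

```text
t: 1.6
eef_pos: [0.5241, 0.1785, 0.231]
tool_rot: [-0.001, 0.132, 0.991, 0.0]
contact_force: [-0.8, 1.2, 0.7]
gripper_width: 1.004
grasp_force: 0.0
65.70646984690485 277.5875294290297 209.61791988759614 [[0.2618, 0.9242, 0.2779, 0.4537], [0.9651, -0.2507, -0.0754, 0.1981], [0.0, 0.2879, -0.9577, 0.3731], [0.0, 0.0, 0.0, 1.0]] [0.52407668 0.17874804 0.23100754] [-5.04446754e-04  1.31437847e-01  9.91324268e-01  1.85063103e-04] 0.9931547619047619
```

View pics/w1.png

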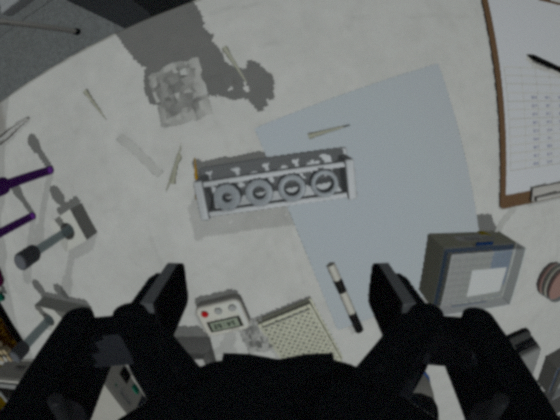

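The wrist view shows the rack at image centre, with rings at about (227,195), (259,192), (291,187) and (323,183), widest at right. I'll rectify to the z = 50 mm plane and fit circles.

```bash
cat >> h.py <<'E'
def projf(c,X):
    f=210/np.tan(np.radians(c['fovy'])/2)
    q=(np.asarray(X)-c['pose'][:3,3])@c['pose'][:3,:3]
    r=np.hypot(q[...,0],q[...,1]); k=f*np.arctan2(r,q[...,2])/np.maximum(r,1e-9)
    return np.stack([q[...,0]*k+c['cx'],q[...,1]*k+c['cy']],-1)
def ortho(c,pf,o,yaw,z,hx,hy,s):
    """top view at height z in a frame at o turned yaw; image rows: -y, cols: +x; s px/m"""
    W,H=int(2*hx*s),int(2*hy*s); j,i=np.meshgrid(np.arange(W),np.arange(H))
    a=(j/s-hx);b=(hy-i/s); cs,sn=np.cos(yaw),np.sin(yaw)
    X=np.stack([o[0]+cs*a-sn*b,o[1]+sn*a+cs*b,np.full(a.shape,z)],-1)
    m=pf(c,X).astype('f4'); return cv2.remap(c['pixels'],m[...,0],m[...,1],cv2.INTER_CUBIC)
E
python3 - <<'E'
from h import *
o=(.5255,.176);y=np.radians(-6.6);ims=[]
for n,pf in(('w1',projf),('scene',proj),('side',proj)):
    c=dict(np.load(n+'.npz'))
    if 'f' not in c:c['f']=0
    im=ortho(c,pf,o,y,.05,.035,.095,3000); ims.append(im)
    cv2.imwrite('o_%s.png'%n,im[...,::-1])
im=np.hstack(ims); 
for k in range(4):
    for t in range(3): cv2.circle(im,(105+210*t,int(285-(51-34*k)*3)),45,(255,0,0),1)
save('ortho',im)
E
```

```text
(no output)
```

View pics/ortho.png

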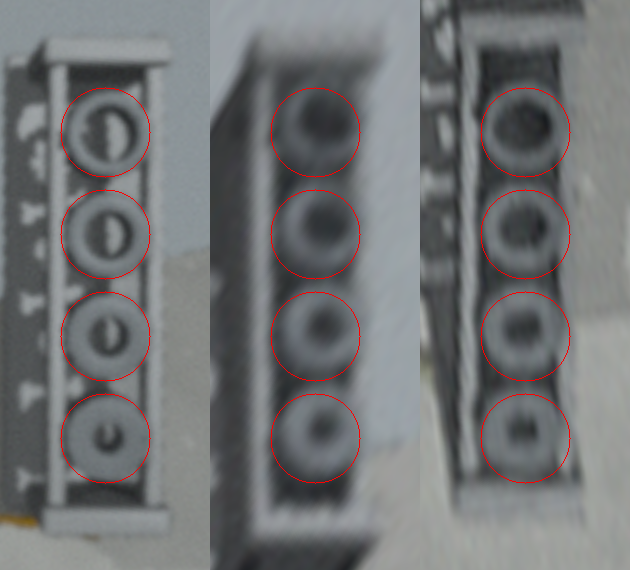

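The 30 mm overlay circles match the rings in all three cameras to about 1 mm, so the rack is at (0.5255, 0.176), yaw −6.6°. Now I'll hover over the tube and check it with the wrist camera.

```bash
python3 -m jog '[[-5.7,-27.9,0,0],[-5.7,-27.9,0,0],[-5.7,-27.9,0,0],[-5.7,-27.9,0,0],[-5.7,-27.9,0,0],[-5.7,-27.9,0,0],[-5.7,-27.9,0,0],[-5.7,-27.9,0,0],[-5.7,-27.9,0,0],[-5.7,-27.9,0,0]]' -0.3 20
python3 - <<'E'
from h import *
c=bot.read_camera('wrist'); np.savez('w2',**c)
# ortho at cap top plane, and foot top plane
o=(.507,-.106)
t=[ortho(c,projf,o,0,z,.035,.05,4000) for z in(.131,.030)]
for im,r in zip(t,(40,46)): cv2.circle(im,(140,200),r,(255,0,0),1)
save('w2',np.hstack(t))
# depth: points on cap top
f=210/np.tan(np.radians(c['fovy'])/2); v,u=np.mgrid[:420,:560]
dx,dy=u-c['cx'],v-c['cy'];r=np.hypot(dx,dy);th=r/f; s=np.tan(th)/np.maximum(r,1e-9)
d=c['depth'];P=np.stack([dx*s*d,dy*s*d,d],-1)@c['pose'][:3,:3].T+c['pose'][:3,3]
P=P.reshape(-1,3);k=P[(np.hypot(*(P[:,:2]-o).T)<.02)&(P[:,2]>.12)]
kk=k[k[:,2]>k[:,2].max()-.004]
print(len(kk),kk.mean(0),kk.min(0),kk.max(0),cv2.minEnclosingCircle(kk[:,:2].astype('f4')*1000))
E
```

```text
t: 2.48
eef_pos: [0.5068, -0.1053, 0.2312]
tool_rot: [-0.0, 0.132, 0.991, 0.0]
contact_force: [-0.9, 0.2, 0.3]
gripper_width: 0.65
grasp_force: 0.0
16 [ 0.48931989 -0.10404529  0.33153464] [ 0.48714512 -0.10858649  0.32917815] [ 0.4924962  -0.09325029  0.33313311] ((489.82098388671875, -100.96435546875), 8.007033348083496)
```

View pics/w2.png

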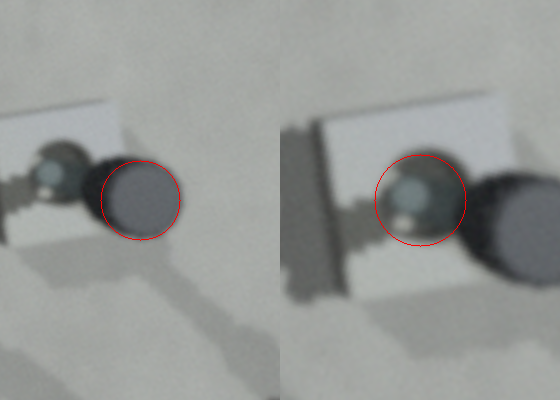

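The cap sits on the 20 mm circle at (0.507, −0.106). I'll descend and grip the cap.

```bash
python3 -m jog '[[0,-0.05,3,0],[0,-0.05,6,0],[0,-0.05,9,0],[0,-0.05,11,0],[0,-0.05,12.5,0],[0,-0.05,13.4,0],[0,-0.05,13.4,0],[0,-0.05,13.4,0],[0,-0.05,13.4,0]]' -0.3 30
python3 -m jog '[[0,0,0,0],[0,0,0,0],[0,0,0,0],[0,0,0,0],[0,0,0,0],[0,0,0,0],[0,0,0,0],[0,0,0,0]]' 1 30
```

```text
t: 3.28
eef_pos: [0.5074, -0.1073, 0.0982]
tool_rot: [0.001, 0.132, 0.991, 0.0]
contact_force: [-0.4, 0.0, -0.4]
gripper_width: 0.648
grasp_force: 0.0
t: 3.95
eef_pos: [0.5073, -0.1076, 0.098]
tool_rot: [0.001, 0.133, 0.991, 0.0]
contact_force: [-0.6, 1.1, 5.2]
gripper_width: 0.21
grasp_force: 29.3
```

```bash
python3 -m jog '[[0,0,-1,0],[0,0,-3,0],[0,0,-5,0],[0,0,-7,0],[0,0,-7,0]]'
python3 -m jog '[[0.5,3,0,0],[1.2,6,0,0],[1.8,9,0,0],[2.4,12,0,0],[3,15,0,0],[3.5,18,0,0],[4.1,21,0,0],[4.7,24,0,0],[5.3,27,0,0],[5.8,30,0,0],[6.2,32,0,0],[6.4,32.9,0,0],[6.4,32.9,0,0],[6.4,32.9,0,0]]'
python3 - <<'E'
from h import *
ims=[]
print(bot.get_obs()['eef_pos'],bot.get_obs()['tool_rot'])
for n,pf in(('scene',proj),('side',proj)):
    c=cam(n);np.savez(n+'2',**c)
    p=bot.get_obs()['eef_pos'][:2]
    a,b=pf(c,[*p,.09]).astype(int)
    ims.append(cv2.resize(c['pixels'][max(b-60,0):b+60,a-45:a+45],(300,400),interpolation=3))
    for z0,z1,r in((.08,.155,.006),(.09,.15,.006)):
        print(n,cap(c,p,z0,z1,r))
c=bot.read_camera('wrist');np.savez('w3',**c)
save('held',np.hstack(ims));save('w3',c['pixels'])
E
```

```text
t: 4.37
eef_pos: [0.5084, -0.1087, 0.1711]
tool_rot: [0.003, 0.133, 0.991, 0.0]
contact_force: [0.5, -1.0, 0.9]
gripper_width: 0.208
grasp_force: 29.5
t: 5.53
eef_pos: [0.5312, 0.225, 0.1669]
tool_rot: [-0.0, 0.133, 0.991, -0.001]
contact_force: [0.3, -0.6, -0.4]
gripper_width: 0.211
grasp_force: 29.5
[0.53123659 0.22503083 0.16689093] [-2.69752731e-04  1.33221484e-01  9.91085983e-01 -7.33560135e-04]
scene (array([0.53299846, 0.2256728 ]), 167, np.float64(0.20174598740399524))
scene (array([0.53297135, 0.22561969]), 131, np.float64(0.20174598740399524))
side (array([0.53033816, 0.2242734 ]), 337, np.float64(0.1609206897052638))
side (array([0.5303304 , 0.22428419]), 276, np.float64(0.1609206897052638))
```

View pics/w3.png

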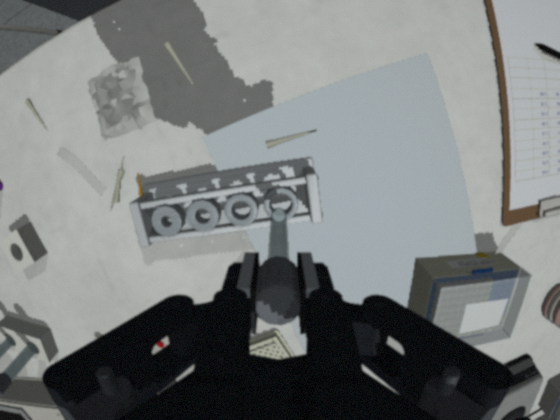

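View pics/held.png

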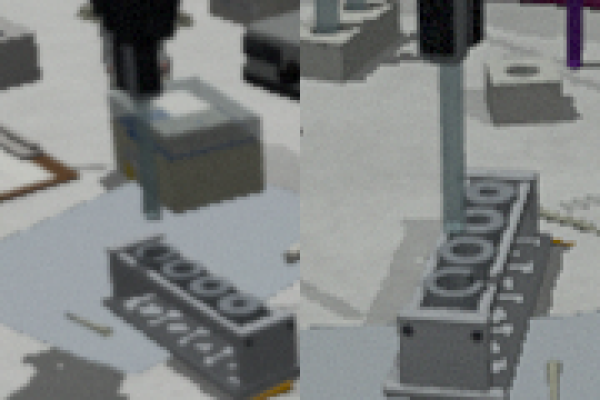

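The held tube hangs upright on the tool axis: foot above ring 1 in the side crop at (452,225), in the wrist view at (283,205). I'll lower it through ring 1.

```bash
python3 -m jog '[[0,0.17,0.5,0],[0,0.17,1,0],[0,0.17,1.4,0],[0,0.17,1.8,0],[0,0.17,2.2,0],[0,0.17,2.6,0],[0,0.17,2.6,0],[0,0.17,2.6,0]]'
python3 -m jog '[[0,0,0.5,0],[0,0,1,0],[0,0,1.5,0],[0,0,2,0],[0,0,2.5,0],[0,0,3,0],[0,0,3.2,0],[0,0,3.2,0],[0,0,3.2,0],[0,0,3.2,0]]'
```

```text
t: 6.35
eef_pos: [0.5318, 0.2279, 0.1409]
tool_rot: [-0.0, 0.133, 0.991, -0.0]
contact_force: [0.4, 0.4, -0.3]
gripper_width: 0.21
grasp_force: 29.5
t: 7.18
eef_pos: [0.5321, 0.2281, 0.1095]
tool_rot: [0.0, 0.133, 0.991, 0.0]
contact_force: [-0.4, -0.3, -0.0]
gripper_width: 0.211
grasp_force: 29.5
```

```bash
python3 -m jog '[[0,0,-1.5,0],[0,0,-3,0],[0,0,-4.5,0],[0,0,-4.8,0],[0,0,-4.8,0],[-0.2,-1.5,-4.8,0],[-0.4,-3,-4.8,0],[-0.47,-3.52,-4.8,0],[-0.47,-3.52,-4.8,0],[-0.47,-3.52,-4.8,0],[-0.47,-3.52,-4.8,0]]'
python3 - <<'E'
from h import *
print(bot.get_obs()['eef_pos'],bot.get_obs()['tool_rot'])
c0=bot.read_camera('wrist');np.savez('w4',**c0)
for n in('scene','side'):
    c=cam(n);np.savez(n+'3',**c)
    p=bot.get_obs()['eef_pos'][:2]
    for z0,z1 in((.07,.105),(.105,.14)): print(n,cap(c,p,z0,z1,.006))
E
```

```text
t: 8.1
eef_pos: [0.5271, 0.1931, 0.1571]
tool_rot: [-0.0, 0.133, 0.991, 0.0]
contact_force: [0.2, 0.3, -1.1]
gripper_width: 0.21
grasp_force: 29.5
[0.5271265  0.19308025 0.15708947] [-1.38933122e-04  1.33018421e-01  9.91113551e-01  1.01303697e-04]
scene (array([0.52919144, 0.19479634]), 76, np.float64(0.19373149149722385))
scene (array([0.52925651, 0.193577  ]), 79, np.float64(0.19373149149722385))
side (array([0.52624447, 0.194244  ]), 143, np.float64(0.22034037279186747))
side (array([0.52601359, 0.19393357]), 150, np.float64(0.22034037279186747))
```

```bash
python3 -m jog '[[0,-0.08,0.6,0],[0,-0.08,1.1,0],[0,-0.08,1.4,0],[0,-0.08,1.7,0],[0,-0.08,2,0],[0,-0.08,2.2,0],[0,-0.08,2.2,0],[0,-0.08,2.2,0]]'
```

```text
t: 8.92
eef_pos: [0.527, 0.192, 0.1352]
tool_rot: [-0.0, 0.133, 0.991, -0.0]
contact_force: [-0.7, -1.5, -0.2]
gripper_width: 0.212
grasp_force: 29.5
```

```bash
python3 -m jog '[[0,0,0.5,0],[0,0,1,0],[0,0,1.5,0],[0,0,2,0],[0,0,2.4,0],[0,0,2.6,0],[0,0,2.6,0],[0,0,2.6,0]]'
python3 -m jog '[[0,0,-1.5,0],[0,0,-3,0],[0,0,-4.5,0],[0,0,-4.8,0],[0,0,-4.8,0],[-0.2,-1.5,-4.8,0],[-0.4,-3,-4.8,0],[-0.5,-3.38,-4.8,0],[-0.5,-3.38,-4.8,0],[-0.5,-3.38,-4.8,0],[-0.5,-3.38,-4.8,0]]'
python3 - <<'E'
from h import *
print(bot.get_obs()['eef_pos'],bot.get_obs()['tool_rot'])
c0=bot.read_camera('wrist');np.savez('w5',**c0)
for n in('scene','side'):
    c=cam(n);np.savez(n+'4',**c)
    p=bot.get_obs()['eef_pos'][:2]
    for z0,z1 in((.07,.1),(.1,.14)): print(n,cap(c,p,z0,z1,.006))
E
```

```text
t: 9.58
eef_pos: [0.5269, 0.192, 0.1092]
tool_rot: [-0.0, 0.133, 0.991, -0.0]
contact_force: [-1.0, 0.0, 0.4]
gripper_width: 0.207
grasp_force: 29.5
t: 10.5
eef_pos: [0.5229, 0.1584, 0.1571]
tool_rot: [-0.0, 0.133, 0.991, 0.0]
contact_force: [-0.6, 0.1, 0.1]
gripper_width: 0.211
grasp_force: 29.5
[0.52286617 0.15839529 0.15709587] [-1.19945879e-04  1.32984564e-01  9.91118097e-01  9.40832366e-05]
scene (array([0.52460295, 0.15956957]), 67, np.float64(0.22870401849344651))
scene (array([0.52469388, 0.15961495]), 95, np.float64(0.22870401849344651))
side (array([0.52173856, 0.15917778]), 107, np.float64(0.22069163074485806))
side (array([0.52172264, 0.15898556]), 154, np.float64(0.22069163074485806))
```

```bash
python3 -m jog '[[0,0,0.6,0],[0,0,1,0],[0,0,1.3,0],[0,0,1.5,0],[0,0,1.6,0],[0,0,1.7,0],[0,0,1.8,0],[0,0,1.8,0],[0,0,1.8,0]]'
```

```text
t: 11.4
eef_pos: [0.5229, 0.1581, 0.1393]
tool_rot: [0.0, 0.133, 0.991, 0.0]
contact_force: [0.3, 0.6, -0.4]
gripper_width: 0.213
grasp_force: 29.5
```

```bash
python3 -m jog '[[0,0,0.2,0],[0,0,0.4,0],[0,0,0.6,0],[0,0,0.8,0],[0,0,0.8,0],[0,0,0.8,0]]'
```

```text
t: 11.9
eef_pos: [0.5228, 0.1581, 0.1311]
tool_rot: [-0.0, 0.133, 0.991, -0.0]
contact_force: [-0.4, 0.3, -0.4]
gripper_width: 0.209
grasp_force: 29.5
```

```bash
python3 -m jog '[[0,0,0.4,0],[0,0,0.8,0],[0,0,1.2,0],[0,0,1.6,0],[0,0,2,0],[0,0,2.2,0],[0,0,2.2,0],[0,0,2.2,0]]'
```

```text
t: 12.57
eef_pos: [0.5228, 0.1581, 0.1091]
tool_rot: [-0.0, 0.133, 0.991, -0.0]
contact_force: [0.1, -0.2, -0.6]
gripper_width: 0.212
grasp_force: 29.5
```

Rings 1–3 all took the tube freely. Next is ring 4, feeling for the stop.

```bash
python3 -m jog '[[0,0,-1.5,0],[0,0,-3,0],[0,0,-4.5,0],[0,0,-4.8,0],[0,0,-4.8,0],[-0.2,-1.5,-4.8,0],[-0.4,-3,-4.8,0],[-0.5,-3.36,-4.8,0],[-0.5,-3.36,-4.8,0],[-0.5,-3.36,-4.8,0],[-0.5,-3.36,-4.2,0],[-0.5,-3.36,-3.7,0],[-0.5,-3.36,-3.4,0],[-0.5,-3.36,-3.4,0],[-0.5,-3.36,-3.4,0]]'
python3 -m jog '[[0,0,0.05,0],[0,0,0.1,0],[0,0,0.1,0]]'
```

```text
t: 13.82
eef_pos: [0.5186, 0.1246, 0.1429]
tool_rot: [-0.0, 0.133, 0.991, -0.0]
contact_force: [0.3, 0.2, -0.9]
gripper_width: 0.21
grasp_force: 29.6
t: 14.07
eef_pos: [0.5188, 0.1245, 0.1423]
tool_rot: [-0.0, 0.133, 0.991, -0.0]
contact_force: [-0.5, 0.8, -0.6]
gripper_width: 0.212
grasp_force: 29.6
```

```bash
python3 -m jog '[[0,0,0.05,0],[0,0,0.05,0],[0,0,0.05,0]]'
```

```text
t: 14.32
eef_pos: [0.519, 0.1245, 0.142]
tool_rot: [0.0, 0.133, 0.991, 0.0]
contact_force: [-1.0, 0.5, 1.2]
gripper_width: 0.206
grasp_force: 29.7
```

```bash
python3 -m jog '[[0,0,0.05,0],[0,0,0.05,0],[0,0,0.05,0]]'
```

```text
t: 14.57
eef_pos: [0.5193, 0.1245, 0.1419]
tool_rot: [0.0, 0.133, 0.991, 0.0]
contact_force: [-0.3, -0.5, 4.4]
gripper_width: 0.211
grasp_force: 30.1
```

```bash
python3 -m jog '[[0,0,0.04,0],[0,0,0.04,0],[0,0,0.04,0]]'
```

```text
t: 14.82
eef_pos: [0.5195, 0.1245, 0.1417]
tool_rot: [0.001, 0.133, 0.991, 0.0]
contact_force: [-1.8, -0.1, 6.7]
gripper_width: 0.208
grasp_force: 30.3
```

Ring 4 stopped the tube with its foot at 50 mm, under about 6 N. I'll lift and return to ring 3.

```bash
python3 -m jog '[[0,0,-0.8,0],[0,0,-1.6,0],[0,0,-1.6,0],[0,0,-1.6,0],[0.2,1.5,-1.6,0],[0.4,3,-1.6,0],[0.5,3.36,-1.6,0],[0.5,3.36,-1.6,0],[0.5,3.36,-1.6,0],[0.5,3.36,-1.6,0]]'
python3 -m jog '[[0,0,0.6,0],[0,0,1,0],[0,0,1.3,0],[0,0,1.5,0],[0,0,1.7,0],[0,0,1.9,0],[0,0,2,0],[0,0,2,0]]'
```

```text
t: 15.65
eef_pos: [0.5227, 0.1574, 0.1567]
tool_rot: [-0.0, 0.133, 0.991, -0.0]
contact_force: [0.3, 0.8, -0.5]
gripper_width: 0.213
grasp_force: 29.5
t: 16.32
eef_pos: [0.5228, 0.1581, 0.1366]
tool_rot: [-0.0, 0.133, 0.991, -0.0]
contact_force: [-0.1, 0.1, -0.4]
gripper_width: 0.212
grasp_force: 29.5
```

```bash
python3 -m jog '[[0,0,0.5,0],[0,0,1,0],[0,0,1.5,0],[0,0,2,0],[0,0,2.5,0],[0,0,3,0],[0,0,3.3,0],[0,0,3.3,0],[0,0,3.3,0]]'
python3 -m jog '[[0,0,0.05,0],[0,0,0.1,0],[0,0,0.1,0],[0,0,0.1,0]]'
```

```text
t: 17.07
eef_pos: [0.5228, 0.1581, 0.1037]
tool_rot: [-0.0, 0.133, 0.991, -0.0]
contact_force: [-0.5, 0.1, -0.1]
gripper_width: 0.211
grasp_force: 29.5
t: 17.4
eef_pos: [0.5229, 0.1582, 0.103]
tool_rot: [0.0, 0.133, 0.991, 0.0]
contact_force: [0.4, 0.3, -0.8]
gripper_width: 0.21
grasp_force: 29.5
```

```bash
python3 -m jog '[[0,0,0.05,0],[0,0,0.05,0],[0,0,0.05,0]]'
```

```text
t: 17.65
eef_pos: [0.5229, 0.1582, 0.1024]
tool_rot: [-0.0, 0.133, 0.991, 0.0]
contact_force: [-0.2, -0.8, 0.1]
gripper_width: 0.21
grasp_force: 29.5
```

```bash
python3 -m jog '[[0,0,0.05,0],[0,0,0.05,0],[0,0,0.05,0]]'
```

```text
t: 17.9
eef_pos: [0.5231, 0.1582, 0.1021]
tool_rot: [0.0, 0.133, 0.991, 0.0]
contact_force: [0.6, -0.5, 1.9]
gripper_width: 0.209
grasp_force: 29.7
```

```bash
python3 -m jog '[[0,0,0.04,0],[0,0,0.04,0],[0,0,0.04,0]]'
```

```text
t: 18.15
eef_pos: [0.5233, 0.1582, 0.102]
tool_rot: [0.0, 0.133, 0.991, 0.0]
contact_force: [-0.6, -0.5, 5.5]
gripper_width: 0.208
grasp_force: 30.1
```

The tube is on the floor: TCP at 0.102 against ring 4's stop at 0.142, a 40 mm difference as it should be. I'll ease off, open and retreat.

```bash
python3 -m jog '[[0,0,-0.05,0],[0,0,-0.06,0],[0,0,-0.06,0]]' && python3 -m jog '[[0,0,0,0],[0,0,0,0],[0,0,0,0],[0,0,0,0],[0,0,0,0],[0,0,0,0]]' -0.3
python3 -m jog '[[0,0,-1,0],[0,0,-3,0],[0,0,-6,0],[0,0,-9,0],[0,0,-12,0],[0,0,-15,0],[0,0,-15,0],[8,0,-15,0],[8,0,-15,0],[8,0,-15,0],[8,0,-15,0]]'
python3 - <<'E'
from h import *
ims=[]
for n in('scene','side'):
    c=cam(n)
    print(n,cap(c,np.array([.5235,.159]),.11,.13),cap(c,np.array([.5235,.159]),.06,.095,.006))
    a,b=proj(c,[.52,.16,.08]).astype(int)
    ims.append(cv2.resize(c['pixels'][b-60:b+60,a-45:a+45],(300,400),interpolation=3))
save('end',np.hstack(ims))
E
```

```text
t: 18.4
eef_pos: [0.5229, 0.1582, 0.1021]
tool_rot: [-0.0, 0.133, 0.991, -0.0]
contact_force: [0.5, -0.8, 1.1]
gripper_width: 0.209
grasp_force: 29.7
t: 18.9
eef_pos: [0.5228, 0.1582, 0.102]
tool_rot: [-0.0, 0.133, 0.991, -0.0]
contact_force: [-1.1, 0.9, -0.1]
gripper_width: 0.65
grasp_force: 0.0
t: 19.82
eef_pos: [0.444, 0.1798, 0.2525]
tool_rot: [-0.0, 0.132, 0.991, 0.0]
contact_force: [1.4, 0.0, 0.4]
gripper_width: 0.648
grasp_force: 0.0
scene (array([0.52464101, 0.15935181]), 84, np.float64(0.139142261145911)) (array([0.52479364, 0.15937656]), 81, np.float64(0.139142261145911))
side (array([0.52173891, 0.15851096]), 136, np.float64(0.1350683634584523)) (array([0.52152091, 0.15873367]), 127, np.float64(0.1350683634584523))
```

View pics/end.png

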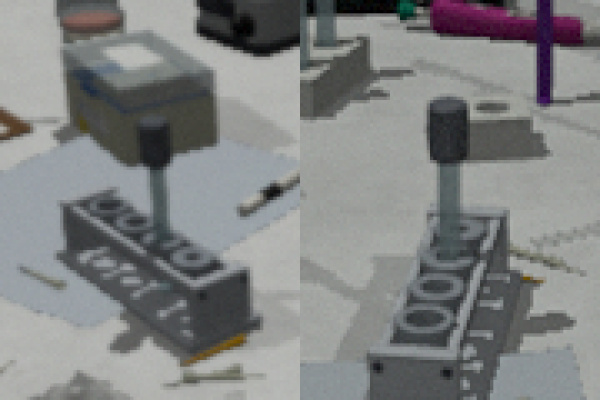

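The tube stands upright in ring 3, at about (160,245) in the left crop and (450,240) in the right. Its top is at about 135 mm, and the gripper is clear.

```bash
python3 -c "
from station import bot
print(bot.hand_in())"
```

```text
the job is handed in; nothing more can be done
None
```

The tube from the single foot passed freely through rings 1, 2 and 3 and was stopped by ring 4 at about 6 N; it now stands upright and released on the rack floor in ring 3 (13 mm), and the job was handed in at about 20 s of the 67 s allowed.

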